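Clamp the reference block in the set-screw bar clamp

TASK

Clamp the white colour-reference block for the microscope: first loosen the red wing screw that locks the clamp's sliding collar, then slide the collar back until the jaws are wide open. Take the block out of the rack and stand it upright on the clamp's bed midway across the two jaws, slide the collar up so that the block is held snugly between both jaws, tighten the wing screw fully again and let go. The rack admits fingers only on the block's two broad faces, which are the ones the jaws will cover, so set the block down and take it again by its narrow sides; leave the other boxes, the bottle and the brass weight where they are.

Things in the scene. Friction and masses are not known exactly. Their poses are not given: they have to be found in the camera images.
- clamp: Fixed bar clamp on a grey base plate 12 mm thick; origin on the bench, plate from local x -120 to +80 mm and y -82 to +82 mm; z up. Local x is the clamping direction. A steel shaft (28 mm in diameter) lies along local x at y = -50 mm, 40 mm above the bench, between end blocks 58 mm high. Both jaws are centred at local y = +40 mm.
- fixed_jaw (a point): Middle of the fixed jaw's face, at clamp local x = +28 mm, y = +40 mm, 55 mm above the bench; it faces the clamp's -x. Aluminium, 12 mm thick, 50 mm wide, top 98 mm above the bench. Axes as the clamp.
- moving_jaw (a point): Middle of the moving jaw's face, 55 mm above the bench; it faces the clamp's +x. Aluminium, 12 mm thick, 50 mm wide, top 98 mm above the bench, carried by a low arm on the black knurled collar (52 mm in diameter, 44 mm long, on the shaft). Axes as the clamp.
- seat (a point): Point on the clamp's bed (the base plate's top, 12 mm above the bench) that lies below the block's centre when the block stands against the fixed jaw: 20 mm from that jaw's face, midway across the jaws. Axes as the clamp.
- collar (a joint): Gap between the jaw faces in m: 0 touching, 0.056 wide open (stop); starts near 0.01, 0.02 or 0.03. Collar and moving jaw open towards the clamp's -x and close towards its +x. Freed, the collar slides against about 3 N and stays where it is left; screwed tight, it cannot slide (1.5 mm of play, notches every 10 mm of gap, one of them at 0.040).
- screw (a joint): Angle of the wing screw in rad: 0 fully tight (stop), 1.5 fully loose (stop); it grows anticlockwise seen from above, turns against 0.15 N m and stays where it is left. Its end dog holds the collar below about 0.25 and frees it above 0.35; it goes fully tight only with the collar at a notch (snug on the block is one), else it stops near 0.25.
- wing (a point): Centre of the red wing on the screw: 64 mm long (x), 14 mm thick (y), 32 mm tall, centre 96 mm, top 112 mm, underside 80 mm, collar's top 66 mm above the bench. It rides on the collar, 28 mm behind the moving jaw's face, at clamp local y = -50 mm, and turns with the screw; at screw angle 0 the wing lies along the clamp's x.
- rack: Fixed plywood rack, 204 mm along local y and 50 mm along local x, with three slots side by side (66 mm pitch) between 6 mm dividers 92 mm high; floor 6 mm thick. Slots are open on the local +x and -x sides and above. Origin: centre of its underside.
- target: White reference block with red, blue, black and yellow squares on top: 40 mm (x) x 56 mm (y) x 90 mm (z) tall, 0.2 to 0.4 kg. Origin: centre of its underside. It starts in one of the rack's slots with its axes along the rack's, only its two faces across x (40 mm apart) within the fingers' reach. The jaws bear on those same two faces.
- slidebox: Blue slide box with a black line round it, same size as the block, in another slot. Leave it. Origin: centre of its underside.
- woodbox: Brown wooden box with a brass dot on top, same size as the block, in another slot. Leave it. Origin: centre of its underside.
- bottle: Amber bottle, 54 mm in diameter, 110 mm tall, standing on the bench. Leave it. Origin: centre of its underside.
- weight: Brass weight, 60 mm in diameter, 66 mm tall, standing on the bench. Leave it. Origin: centre of its underside.

How it is judged (in metres and radians):
On the way, in this order (a step that is already met when the one before it is completed fails the run):
1. the wing screw is loosened (value of joint screw above 0.6 rad), for 0.1 s.
2. the collar is slid back so that the jaws stand wider than the block (value of joint collar above 0.044 m and value of joint screw above 0.4 rad), for 0.1 s.
3. the block stands upright on the bed between the two jaws (y of target in the frame of clamp between 0.028 and 0.052 m and z of target in the frame of clamp between 0.008 and 0.016 m and angle between target's own z axis and vertical below 0.08 rad and angle between the x axis of target and the x axis of clamp, either way round below 0.12 rad and x of target in the frame of clamp between -0.012 and 0.012 m), for 0.1 s.
4. the collar is slid up to the block (y of target in the frame of clamp between 0.028 and 0.052 m and z of target in the frame of clamp between 0.008 and 0.016 m and angle between target's own z axis and vertical below 0.08 rad and angle between the x axis of target and the x axis of clamp, either way round below 0.12 rad and value of joint collar below 0.0425 m), for 0.1 s.
At the end, for the whole second after the job is handed in: Block upright (0.08 rad), at rest on the bed, square to the jaws (0.12 rad), within 12 mm of midway across them and 4 mm of the fixed jaw; jaw gap 37 to 42.5 mm; wing screw below 0.2 rad; the other boxes, bottle and weight within 20 mm of their start (all of step 4 and x of target in the frame of clamp between 0.004 and 0.012 m and value of joint collar above 0.037 m and value of joint screw below 0.2 rad and linear speed of target below 0.02 m/s and distance of each of slidebox, woodbox, bottle, weight from where it was at the start of the episode below 0.02 m); the robot touches nothing.
It fails at once if the blue slide box is moved more than 20 mm or tipped (distance of slidebox from where it was at the start of the episode above 0.02 m or angle between slidebox's own z axis and vertical above 0.35 rad).
It fails at once if the wooden box is moved more than 20 mm or tipped (distance of woodbox from where it was at the start of the episode above 0.02 m or angle between woodbox's own z axis and vertical above 0.35 rad).
It fails at once if the amber bottle is moved more than 20 mm or tipped (distance of bottle from where it was at the start of the episode above 0.02 m or angle between bottle's own z axis and vertical above 0.35 rad).
It fails at once if the brass weight is moved more than 20 mm or tipped (distance of weight from where it was at the start of the episode above 0.02 m or angle between weight's own z axis and vertical above 0.35 rad).
It also fails if it takes over 72 s, if anything falls off the work surface, if the arm or the gripper's body presses on something with over 40 N, if the wrist force passes 120 N, or if a joint passes its speed limit or range.

ROBOT

A 6-joint arm with a two-finger parallel gripper is mounted at the origin on the work surface. World frame = base frame: x ahead of the robot, y to its left, z up, the work surface at z = 0. Lengths are in mm, angles in rad, forces in N, time in s.
With the tool pointing down it reaches from about 400 to 925 mm from the base axis. Payload 12.5 kg.
Tool frame: the origin (TCP) lies at the very end of the fingers, on their centre line; the grasp point (between the pads) lies 19 mm behind it; z points along the fingers, y is the line along which they close (so a half turn about z gives the same grasp; the last joint's range is limited). The gripper opens to 95 mm and grips with 3 to 60 N. Pads are 20 mm wide; open, the fingers measure 119 mm over their backs; the gripper's body (75 mm by 180 mm) begins 59 mm behind the grasp point.
Start: joints at [1.233, 0.491, 1.559, -0, 1.092, -0.106], TCP at [143.563, 608.306, 214.661] pointing down, gripper open.
Joint ranges: [-3.1, 3.1], [-0.84, 2.19], [0.05, 2.79], [-1.13, 4.28], [0.06, 2.93], [-2.69, 2.69]. Speed limits (rad/s): [2.22, 2.22, 2.79, 3.14, 3.14, 3.14].

INTERFACE

Orientations are given as [roll, pitch, yaw] about the fixed x, y, z axes, in that order (R = Rz(yaw) Ry(pitch) Rx(roll)).
In Python, from cell import state, imaging, env, spot_in, mark_of gives the robot as it stands. The module is installed in compiled form; this text tells all that it offers.
- The arm moves only by the tool step_arm, never from a script. Its argument "increments" is a list of rows, each an object with "slide": the shift along the tool's x, y, z in m, a list of three; "roll": the turn about the tool's z in rad. A call has 1 to 5 rows; each row is the pose to reach, as a shift and turn from the pose commanded when the call began, along the tool's axes at that moment; what a row does not reach only later rows make up. A row lasts 1/8 s, in which the tool goes at most 62.5 mm and 10.7 degrees, less where a joint would pass 70% of its speed; a pose out of reach is approached as far as the arm can. A call with a gripper value outside its range is refused whole. "fingers" is the opening, from 0 (shut) to 1 (fully open), set as the call begins (left out, the last holds). The fingers move at their own pace and stop on an object; the grip force is fixed at half the most. Time passes only in rows, so rows that repeat a pose let the fingers close. It gives the time, the measured TCP pose, the force, the opening and the grip force at its end, in the units of the state.
- state(): the state, without advancing time (a new reading comes with each control period).
- imaging.read_camera(name): name is "scene" or "top"; returns a dict with "color" (384x512x3 uint8, red, green, blue), "z_map" (384x512 float32, mm along the optical axis (not along the pixel's ray), 0 where there is no reading), "intrinsics" (3x3 intrinsics, pixels), "distortion" ([k1, k2, p1, p2, k3] as OpenCV has them; the pictures are not rectified), "camera_from_world" (4x4, takes a point from world to camera coordinates). Camera axes: x right, y up, looking along -z (the intrinsics and any distortion apply to the point x, -y, -z); pixel columns grow to the right and rows downward; lengths in mm; the calibration is good to about 2 mm. A picture is of the moment at which its call begins.
- env.job_done(): hands the job in; it is judged then, once.
Trained networks look in the newest picture that a camera, given by its name, has taken for a name from the list of things; names that differ only in an ending like _2 or _b are one class to them, and where a whole thing is asked for, a point or a joint stands for the part that bears it (a point fixed in the world has none). Each returns a list of dicts, best first, with "confidence" (0 to 1); they miss things now and then, are a little off and sometimes report something else, mostly with a low value. They report only what shows in the picture. A call takes as long as a camera call.
- spot_in(camera, target): "bbox" ([left, top, right, bottom] in pixels, round what is visible of it).
- mark_of(camera, target): "uv" ([column, row] in pixels: a listed point, or the origin of a listed thing).
The state is a dict: "t": time; "joints": joint angles; "qvel": joint speeds; "tau": joint torques, N m; "eef_pos": TCP position; "tcp_rot": TCP orientation; "ft_force": force on the tool from outside, world axes, zero at the start; "moment": the same for the moment, N m; "opening": opening from 0.0 (shut) to 1.0 (fully open); "grip_force": force on a finger pad.
Only numpy, scipy, OpenCV 4.12 (cv2) and the standard library are available. Lean on these libraries where they do the work, as an engineer would, in place of code of your own. Each camera call takes 0.05 s, during which the arm holds its last target. There are 200 camera calls.

## Working session

There is one attempt and no reset: what is moved stays moved. The work goes in short steps, Python scripts to look and compute and a tool call to move; the robot and the scene stay as the last step left them, time stands still between calls to the robot, and variables do not carry over. Pictures are saved under pics/ and viewed, at most 10 in all, crops included, and the job is handed in when it is done.

Besides the shell and the picture viewer there is one more tool, called as a command line: name --argument value ..., lists and objects as JSON in quotes. step_arm: Moves the arm, as the interface text tells. Its arguments: {"type":"object","properties":{"increments":{"type":"array"},"fingers":{"type":"number"}},"required":["increments"]}

```bash
mkdir -p pics; cat > h.py <<'E'
import numpy as np, cv2
from cell import state, imaging, env, spot_in, mark_of
def cam(n):
    return imaging.read_camera(n)
def cloud(d):
    z=d["z_map"]; h,w=z.shape
    u,v=np.meshgrid(np.arange(w),np.arange(h))
    p=cv2.undistortPoints(np.stack([u,v],-1).reshape(-1,1,2).astype(float),d["intrinsics"],np.array(d["distortion"])).reshape(h,w,2)
    P=np.stack([p[...,0]*z,-p[...,1]*z,-z],-1)
    T=np.linalg.inv(d["camera_from_world"])
    W=P@T[:3,:3].T+T[:3,3]; W[z==0]=np.nan
    return W
def ray(d,uv):
    p=cv2.undistortPoints(np.array([[uv]],float),d["intrinsics"],np.array(d["distortion"])).reshape(2)
    T=np.linalg.inv(d["camera_from_world"])
    v=T[:3,:3]@np.array([p[0],-p[1],-1]); return T[:3,3],v
def atz(d,uv,z):
    o,v=ray(d,uv); return o+v*(z-o[2])/v[2]
def save(d,n,crop=None,s=1):
    im=d["color"][...,::-1]
    if crop: im=im[crop[1]:crop[3],crop[0]:crop[2]]
    cv2.imwrite("pics/"+n,cv2.resize(im,None,fx=s,fy=s,interpolation=cv2.INTER_CUBIC))
E
python3 - <<'E'
from h import *
np.set_printoptions(precision=1,suppress=True)
a=cam("top");b=cam("scene")
cv2.imwrite("pics/a.png",np.vstack([a["color"],b["color"]])[...,::-1][:, :])
im=np.hstack([a["color"],b["color"]])[...,::-1]; cv2.imwrite("pics/ab.png",cv2.resize(im,(800,300)))
save(a,"top.png",None,1.5)
W={"top":cloud(a),"scene":cloud(b)};D={"top":a,"scene":b}
Z=dict(fixed_jaw=55,moving_jaw=55,seat=12,wing=96,clamp=0,rack=0,target=6,slidebox=6,woodbox=6,bottle=0,weight=0)
for n in Z:
  for c in D:
    m=mark_of(c,n)[:2]
    print(n,c,[(round(x["confidence"],2),np.array(x["uv"]),atz(D[c],x["uv"],Z[n])) for x in m])
for c in D: print(c,np.linalg.inv(D[c]["camera_from_world"])[:3,3])
print(state())
E
```

```text
fixed_jaw top []
fixed_jaw scene [(0.69, array([314.5, 271.8]), array([624.8, 227.2,  55. ]))]
moving_jaw top [(0.64, array([145.3, 193.4]), array([587.9, 230.9,  55. ]))]
moving_jaw scene [(0.96, array([329. , 261.5]), array([583.9, 229.3,  55. ]))]
seat top [(0.72, array([153.4, 192.9]), array([594.4, 222.4,  12. ])), (0.19, array([266.7, 147.5]), array([700.4, -37.5,  12. ]))]
seat scene [(0.9, array([326.9, 278.1]), array([592. , 236.7,  12. ]))]
wing top [(0.64, array([149.8, 188.3]), array([593.4, 212.5,  96. ])), (0.55, array([176.8, 216.5]), array([534.4, 155.4,  96. ]))]
wing scene [(0.91, array([322.4, 217.2]), array([533.9, 159. ,  96. ]))]
clamp top [(0.74, array([171.6, 200.8]), array([577.5, 182.6,   0. ])), (0.61, array([365.2, 210.3]), array([ 554.3, -265.1,    0. ]))]
clamp scene [(0.59, array([320. , 266.8]), array([574. , 201.3,   0. ]))]
rack top [(0.6, array([365.3, 209.2]), array([ 556.9, -265.5,    0. ]))]
rack scene [(0.93, array([200. , 157.8]), array([ 549.7, -267.5,   -0. ]))]
target top [(0.91, array([391.7, 211.5]), array([ 550.9, -324.4,    6. ]))]
targe
[... 401 characters left out ...]
tle scene [(0.73, array([325.8, 276.7]), array([583.9, 227.7,   0. ])), (0.62, array([304.3, 189.5]), array([426.8,   8.9,  -0. ]))]
weight top [(0.58, array([267.2, 148.7]), array([700.3, -39.4,   0. ]))]
weight scene [(0.83, array([209.4, 232.9]), array([694. , -36.2,  -0. ]))]
top [472.4  22.4 968.5]
scene [1084.   578.2  836.2]
{'t': 1.2, 'joints': array([ 1.2,  0.5,  1.6, -0. ,  1.1, -0.1]), 'qvel': array([-0.,  0., -0.,  0., -0.,  0.]), 'tau': array([ -0. , -61.2, -25.8,   0.1,   0. ,   0. ]), 'eef_pos': array([143.6, 608.3, 214.6]), 'tcp_rot': array([3.1, 0. , 2.9]), 'ft_force': array([-0.3,  0.1,  0.4]), 'moment': array([0., 0., 0.]), 'grip_force': 0.0, 'opening': 0.9997987682031099}
```

View pics/top.png

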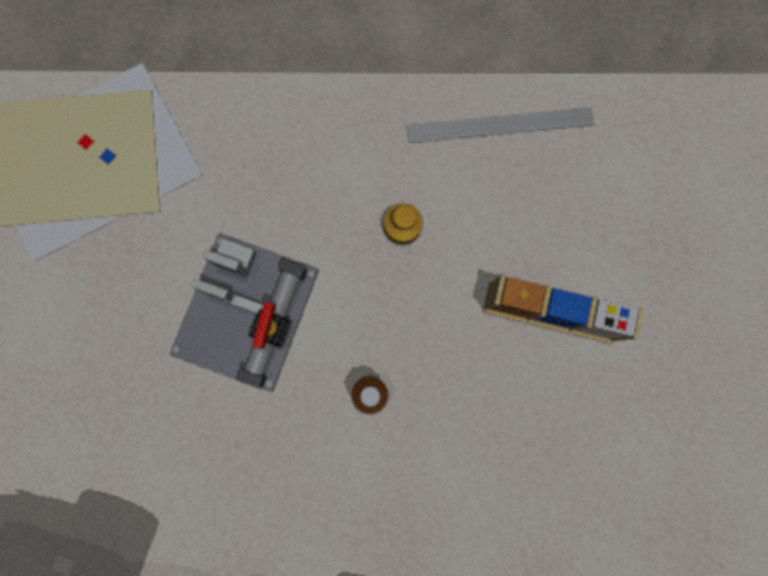

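View pics/ab.png

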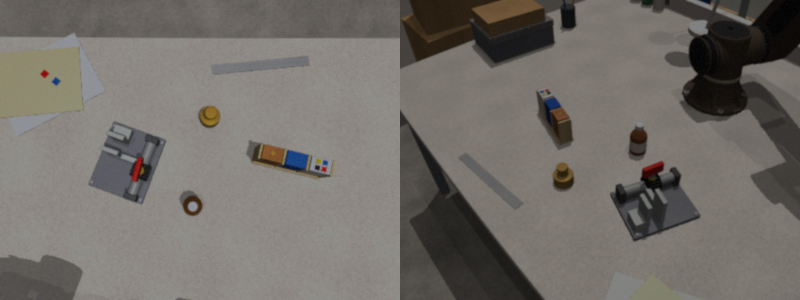

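The top view shows the clamp at about (245,312), the weight at (403,222), the bottle at (370,395), and the rack at (563,308) with the white block in its right-hand slot (617,318). Next I fit the poses from depth.

```bash
python3 - <<'E'
from h import *
np.set_printoptions(precision=2,suppress=True)
D={c:cam(c) for c in("top","scene")}
for c,d in D.items():
    W=cloud(d).reshape(-1,3); C=d["color"].reshape(-1,3).astype(int)
    ok=~np.isnan(W[:,2])
    def sel(x0,x1,y0,y1,z0,z1,extra=None):
        m=ok&(W[:,0]>x0)&(W[:,0]<x1)&(W[:,1]>y0)&(W[:,1]<y1)&(W[:,2]>z0)&(W[:,2]<z1)
        if extra is not None: m&=extra
        return W[m]
    def rect(P,n):
        if len(P)<5: print(c,n,len(P));return
        r=cv2.minAreaRect(P[:,:2].astype(np.float32)); print(c,n,len(P),"ctr",np.array(r[0]),"size",np.array(r[1]),"ang",r[2],"z",np.median(P[:,2]))
    rect(sel(440,720,60,340,7,18),"plate")
    q=sel(440,720,60,340,-5,5)
    red=(C[:,0]>1.8*C[:,1]+20)&(C[:,0]>1.8*C[:,2]+20)
    rect(sel(440,720,60,340,60,125,red),"wing")
    rect(sel(440,720,60,340,106,120),"wingtop")
    rect(sel(440,720,60,340,88,104,~red),"jaws")
    # rack
    hi=sel(450,650,-400,-130,88,104); rect(hi,"boxtops")
    blue=(C[:,2]>C[:,0]+30); rect(sel(450,650,-400,-130,90,104,blue),"slide")
    br=(C[:,0]>C[:,2]+50); rect(sel(450,650,-400,-130,94,104,br),"wood")
    mn=C.min(1); wh=(mn>95)
    rect(sel(450,650,-400,-288,90,104),"target")
    rect(sel(380,500,-50,70,20,130),"bottle"); rect(sel(640,760,-90,20,20,90),"weight")
    print(C.reshape(384,512,3)[213,411] if c=="top" else "")
save(D["top"],"clamp.png",(105,150,220,265),5)
E
```

```text
top plate 4066 ctr [562.11 201.27] size [166.08 201.85] ang 69.89637756347656 z 12.357834673056402
top wing 239 ctr [535.07 161.75] size [23.24 61.36] ang 75.09459686279297 z 111.6154816960817
top wingtop 219 ctr [533.02 157.8 ] size [14.68 63.34] ang 74.59928131103516 z 111.85989083722518
top jaws 323 ctr [577.59 194.84] size [151.52  68.47] ang 49.308414459228516 z 98.19502714456962
top boxtops 1864 ctr [ 559.3  -267.38] size [205.78  44.26] ang 76.55023193359375 z 95.78558043010554
top slide 546 ctr [ 552.66 -294.05] size [109.92  40.22] ang 75.61764526367188 z 96.09712594901731
top wood 531 ctr [ 559.45 -266.41] size [195.52  39.28] ang 76.1183853149414 z 96.42629173250748
top target 703 ctr [ 545.03 -325.96] size [84.41 43.47] ang 76.54093170166016 z 95.85631933158618
top bottle 519 ctr [436.88  12.55] size [52.91 52.28] ang 63.255889892578125 z 80.24270261805111
top weight 574 ctr [694.61 -39.81] size [58.13 60.72] ang 69.17530059814453 z 37.10916839008064
[137 129 134]
scene plate 3079 ctr [559.43 202.35] size [168.28 201.99] ang 69.31635284423828 z 11.261041288607316
scene wi
[... 180 characters left out ...]
078934
scene jaws 353 ctr [577.2  201.75] size [143.19  68.24] ang 46.41449737548828 z 96.20900370945492
scene boxtops 780 ctr [ 558.8  -264.68] size [205.19  43.33] ang 76.18089294433594 z 94.82825764315152
scene slide 208 ctr [ 552.05 -291.59] size [113.37  39.7 ] ang 75.3781509399414 z 95.31942919254163
scene wood 177 ctr [ 560.89 -257.48] size [174.82  36.27] ang 75.78096771240234 z 95.737430275532
scene target 221 ctr [ 544.13 -323.66] size [82.75 42.91] ang 76.30562591552734 z 95.11173139654409
scene bottle 673 ctr [442.19  18.3 ] size [43.17 54.37] ang 28.27848243713379 z 67.64882923691596
scene weight 568 ctr [696.17 -33.46] size [50.84 59.27] ang 60.51019287109375 z 35.8077558913223
```

View pics/clamp.png

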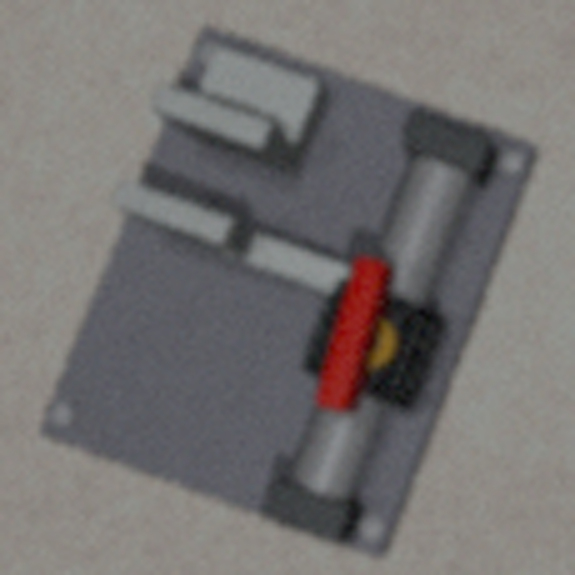

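```bash
cat >> h.py <<'E'
def inc(xyz,yaw,frm=None):
    """slide [m] and roll from frm=(xyz,yaw) (default: measured) to xyz (mm), yaw, tool down"""
    if frm is None:
        s=state(); frm=(np.array(s["eef_pos"]),s["tcp_rot"][2])
    c,s_=np.cos(frm[1]),np.sin(frm[1]); d=np.array(xyz,float)-frm[0]
    r=-(yaw-frm[1]); r=(r+np.pi)%(2*np.pi)-np.pi
    return np.round([(d[0]*c+d[1]*s_)/1e3,(d[0]*s_-d[1]*c)/1e3,-d[2]/1e3,r],4)
E
python3 - <<'E'
from h import *
s=state(); print(s["tcp_rot"],s["joints"])
print(inc((533,159,150),np.radians(-15.2+180)))
D={c:cam(c) for c in("top","scene")}
o=np.array([579.6,194.9]);f=np.radians(-20.2);ex=np.array([np.cos(f),np.sin(f)]);ey=np.array([-ex[1],ex[0]])
for c,d in D.items():
    W=cloud(d).reshape(-1,3);W=W[~np.isnan(W[:,2])]
    L=np.c_[(W[:,:2]-o)@ex,(W[:,:2]-o)@ey,W[:,2]]
    m=(L[:,2]>92)&(L[:,2]<104)&(L[:,1]>0)&(L[:,1]<80)
    for n,a,b in(("fixed",15,60),("moving",-70,12)):
        q=L[m&(L[:,0]>a)&(L[:,0]<b)]; print(c,n,len(q),np.percentile(q,[2,50,98],axis=0).round(1).tolist())
    m=(L[:,2]>106)&(abs(L[:,1]+50)<40)&(L[:,2]<120)&(abs(L[:,0]+30)<60); q=L[m]; print("wing",np.median(q,0),cv2.minAreaRect(q[:,:2].astype(np.float32)))
E
```

```text
[3.14151583e+00 1.73945789e-05 2.90979152e+00] [ 1.23338474e+00  4.90890221e-01  1.55892451e+00 -1.03662884e-05
  1.09169969e+00 -1.05605676e-01]
[-0.4822 -0.3478  0.0647  0.0335]
top fixed 154 [[28.6, 14.6, 94.2], [35.1, 37.9, 98.3], [41.7, 63.9, 102.2]]
top moving 146 [[-15.0, 14.1, 93.4], [-9.3, 38.2, 98.3], [-3.4, 62.7, 101.4]]
wing [-31.57481903 -51.30296398 111.80230966] ((-30.871456146240234, -50.78553009033203), (63.45314407348633, 14.338913917541504), 5.093028545379639)
scene fixed 148 [[26.6, 16.8, 92.7], [32.9, 43.0, 96.5], [38.9, 65.7, 99.0]]
scene moving 145 [[-17.0, 16.4, 92.4], [-10.3, 42.3, 96.4], [-4.6, 65.5, 99.3]]
wing [-30.85406431 -47.97682074 110.31829397] ((-32.02891540527344, -49.59293746948242), (63.8667106628418, 16.91672134399414), 5.469447135925293)
```

step_arm --increments '[{"slide":[-0.048,-0.035,0.006],"roll":0},{"slide":[-0.096,-0.07,0.012],"roll":0},{"slide":[-0.144,-0.105,0.018],"roll":0},{"slide":[-0.192,-0.14,0.024],"roll":0},{"slide":[-0.24,-0.175,0.03],"roll":0}]' --fingers 0.5

```text
t: 2.02
eef_pos: [338.0, 381.4, 184.7]
tcp_rot: [3.141, 0.0, 2.91]
ft_force: [0.9, 0.3, 0.6]
opening: 0.536
grip_force: 0.0
```

step_arm --increments '[{"slide":[-0.048,-0.035,0.006],"roll":0},{"slide":[-0.096,-0.07,0.012],"roll":0},{"slide":[-0.144,-0.105,0.018],"roll":0},{"slide":[-0.192,-0.14,0.024],"roll":0.02},{"slide":[-0.24,-0.172,0.03],"roll":0.03}]'

```text
t: 2.65
eef_pos: [532.2, 158.5, 154.6]
tcp_rot: [3.141, 0.0, 2.879]
ft_force: [0.5, 1.3, 0.5]
opening: 0.503
grip_force: 0.0
```

```bash
python3 -c "
from h import *
s=state();print(s['t'],s['eef_pos'],s['tcp_rot'],s['joints'],s['opening'])
print(inc((533.2,158.7,84),np.radians(165)))"
```

```text
2.65 [532.21416293 158.536572   154.62695556] [3.14128517e+00 3.55605553e-04 2.87890906e+00] [ 1.70498195e-01  4.63022777e-01  1.79902919e+00  1.68559565e-04
  8.79088865e-01 -1.13772208e+00] 0.50257352194476
[-0.0009  0.0004  0.0706 -0.0009]
```

step_arm --increments '[{"slide":[-0.001,0,0.035],"roll":0},{"slide":[-0.001,0,0.07],"roll":0},{"slide":[-0.001,0,0.07],"roll":0}]'

```text
t: 3.02
eef_pos: [531.0, 159.7, 82.9]
tcp_rot: [-3.14, -0.004, 2.879]
ft_force: [1.1, 0.6, 0.1]
opening: 0.502
grip_force: 0.0
```

step_arm --increments '[{"slide":[0,0,0],"roll":0},{"slide":[0,0,0],"roll":0},{"slide":[0,0,0],"roll":0},{"slide":[0,0,0],"roll":0},{"slide":[0,0,0],"roll":0}]' --fingers 0

```text
t: 3.65
eef_pos: [531.3, 158.1, 85.5]
tcp_rot: [-3.138, -0.001, 2.881]
ft_force: [-4.9, -17.6, 10.5]
opening: 0.143
grip_force: 30.0
```

step_arm --increments '[{"slide":[-0.001,-0.001,0],"roll":-0.1},{"slide":[-0.001,-0.001,0],"roll":-0.22},{"slide":[-0.001,-0.001,0],"roll":-0.35},{"slide":[-0.001,-0.001,0],"roll":-0.47},{"slide":[-0.001,-0.001,0],"roll":-0.6}]'

```text
t: 4.28
eef_pos: [531.9, 156.9, 85.5]
tcp_rot: [-3.14, -0.002, -2.799]
ft_force: [-4.2, -17.8, 10.8]
opening: 0.15
grip_force: 30.0
```

step_arm --increments '[{"slide":[0,0,0],"roll":-0.12},{"slide":[0,0,0],"roll":-0.25},{"slide":[0,0,0],"roll":-0.37},{"slide":[0,0,0],"roll":-0.5},{"slide":[0,0,0],"roll":-0.5}]'

```text
t: 4.9
eef_pos: [532.0, 156.5, 85.4]
tcp_rot: [-3.141, -0.003, -2.301]
ft_force: [-4.1, -19.6, 11.0]
opening: 0.146
grip_force: 30.0
```

```bash
python3 - <<'E'
from h import *
s=state();print(s['t'],s['eef_pos'],s['tcp_rot'],s['joints'],s['ft_force'],s['moment'])
f=np.radians(-20.2);p=s['eef_pos']
print(inc((p[0]-24*np.cos(f),p[1]-24*np.sin(f),p[2]),s['tcp_rot'][2]))
E
```

```text
4.9 [532.0240476  156.54757989  85.44428028] [-3.14062879 -0.00340921 -2.30058147] [ 0.16848256  0.55978647  1.85852649 -0.00433797  0.72535076 -2.24007765] [ -4.08244519 -19.61164276  11.03776591] [-3.71411128  0.91682497  0.15214232]
[ 0.0088  0.0223 -0.      0.    ]
```

step_arm --increments '[{"slide":[0.002,0.004,0],"roll":0},{"slide":[0.004,0.009,0],"roll":0},{"slide":[0.006,0.014,0],"roll":0},{"slide":[0.008,0.018,0],"roll":0},{"slide":[0.0095,0.0216,0],"roll":0}]'

```text
t: 5.52
eef_pos: [509.8, 164.6, 85.4]
tcp_rot: [-3.14, -0.002, -2.302]
ft_force: [-2.9, -15.8, 9.4]
opening: 0.149
grip_force: 30.0
```

step_arm --increments '[{"slide":[0,0,0],"roll":0},{"slide":[0,0,0],"roll":0}]'

```text
t: 5.78
eef_pos: [509.4, 164.7, 85.4]
tcp_rot: [-3.141, -0.003, -2.302]
ft_force: [-5.1, -13.8, 11.6]
opening: 0.144
grip_force: 30.0
```

```bash
cat >> h.py <<'E'
o=np.array([579.6,194.9]);f=np.radians(-20.2);ex=np.array([np.cos(f),np.sin(f)]);ey=np.array([-ex[1],ex[0]])
def local(p): 
    p=np.array(p); return np.r_[(p[:2]-o)@ex,(p[:2]-o)@ey,p[2]]
def clamp(x,y,z): return np.r_[o+x*ex+y*ey,z]
def tops(c="top"):
    d=cam(c); W=cloud(d).reshape(-1,3);W=W[~np.isnan(W[:,2])]
    L=np.c_[(W[:,:2]-o)@ex,(W[:,:2]-o)@ey,W[:,2]]; return d,L
E
python3 - <<'E'
from h import *
s=state();print(s['t'],s['eef_pos'],local(s['eef_pos']),s['tcp_rot'],s['ft_force'],s['opening'])
d,L=tops("scene")
m=(L[:,2]>92)&(L[:,2]<104)&(L[:,1]>10)&(L[:,1]<70)
q=L[m&(L[:,0]<20)&(L[:,0]>-70)];print(np.percentile(q,[2,50,98],axis=0))
E
```

```text
5.775 [509.42554106 164.70701948  85.42960651] [-55.43265829 -52.56701584  85.42960651] [-3.14129883e+00 -2.77321181e-03 -2.30234247e+00] [ -5.13992572 -13.79680253  11.60341829] 0.1444601228503028
[[-41.25306573  16.48686086  92.49405005]
 [-33.94804309  39.95637137  96.46610576]
 [-28.85254076  65.42899718  99.09578517]]
```

step_arm --increments '[{"slide":[0,0,0],"roll":0},{"slide":[0,0,0],"roll":0},{"slide":[0,0,-0.02],"roll":0},{"slide":[0,0,-0.06],"roll":0},{"slide":[0,0,-0.1],"roll":0}]' --fingers 0.5

```text
t: 6.45
eef_pos: [510.1, 166.4, 185.7]
tcp_rot: [3.141, -0.0, -2.303]
ft_force: [0.6, -0.1, -0.1]
opening: 0.494
grip_force: 0.0
```

```bash
python3 - <<'E'
from h import *
np.set_printoptions(precision=4,suppress=True)
s=state();print(s['t'],s['eef_pos'],s['tcp_rot'],s['joints'],s['ft_force'],s['opening'])
r=np.radians(76.3);ry=np.array([np.cos(r),np.sin(r)]);rx=np.array([ry[1],-ry[0]]);ro=np.array([559,-266])
for c in("top","scene"):
    d=cam(c);W=cloud(d).reshape(-1,3);W=W[~np.isnan(W[:,2])]
    L=np.c_[(W[:,:2]-ro)@rx,(W[:,:2]-ro)@ry,W[:,2]]
    q=L[(L[:,2]>90)&(L[:,2]<103)&(abs(L[:,0])<40)&(abs(L[:,1])<120)]
    print(c,"all",np.percentile(q,[1,99],axis=0).tolist())
    q=q[(q[:,1]<-39)&(q[:,1]>-94)]; print("tgt",np.percentile(q,[2,50,98],axis=0).round(1).tolist(), cv2.minAreaRect(q[:,:2].astype(np.float32)))
p0=s['eef_pos'];y0=s['tcp_rot'][2];T=np.r_[ro-66*ry,150];yT=r-2*np.pi
print("T",T)
n=3
for i in range(n):
    a=p0+(T-p0)*i/n;b=p0+(T-p0)*(i+1)/n; ya=y0+((yT+2*np.pi)-(y0+2*np.pi))*i/n; yb=y0+(yT+2*np.pi-(y0+2*np.pi))*(i+1)/n
    print(i,inc(b,yb,(a,ya)))
E
```

```text
6.45 [510.1104 166.4456 185.6629] [ 3.1411 -0.0002 -2.3032] [ 0.1921  0.3998  1.8099  0.0003  0.9323 -2.2173] [ 0.6373 -0.0831 -0.0799] 0.49372922939485747
top all [[-19.439944659835003, -101.25087355495766, 90.32333462853295], [20.537676487115107, 99.47476573604803, 99.89118193089934]]
tgt [[-19.2, -92.7, 91.3], [-0.2, -66.4, 96.2], [19.4, -40.2, 99.8]] ((0.5731067657470703, -66.44591522216797), (40.60654067993164, 54.91792678833008), 0.5887885689735413)
scene all [[-20.927101306187115, -92.18482175024629, 90.1454066397931], [19.396667986764832, 100.47659518829622, 99.37044171132368]]
tgt [[-20.3, -92.1, 91.1], [-1.5, -61.7, 95.4], [17.8, -39.4, 99.6]] ((-1.6473960876464844, -66.0035171508789), (53.86391830444336, 40.553226470947266), 89.29498291015625)
T [ 543.3687 -330.1222  150.    ]
0 [ 0.1157 -0.1189  0.0119  0.8828]
1 [-0.0184 -0.1649  0.0119  0.8828]
2 [-0.1391 -0.0905  0.0119  0.8828]
```

step_arm --increments '[{"slide":[0.023,-0.024,0.002],"roll":0.177},{"slide":[0.046,-0.048,0.004],"roll":0.353},{"slide":[0.07,-0.072,0.007],"roll":0.53},{"slide":[0.093,-0.095,0.01],"roll":0.706},{"slide":[0.116,-0.119,0.012],"roll":0.883}]' --fingers 0.85

```text
t: 7.18
eef_pos: [520.9, -0.4, 171.8]
tcp_rot: [3.141, -0.001, 3.091]
ft_force: [-0.3, 0.3, 0.4]
opening: 0.844
grip_force: 0.0
```

step_arm --increments '[{"slide":[-0.004,-0.033,0.002],"roll":0.177},{"slide":[-0.007,-0.066,0.004],"roll":0.353},{"slide":[-0.011,-0.099,0.007],"roll":0.53},{"slide":[-0.015,-0.132,0.01],"roll":0.706},{"slide":[-0.018,-0.165,0.012],"roll":0.883}]'

```text
t: 7.8
eef_pos: [531.6, -166.1, 159.7]
tcp_rot: [-3.141, -0.001, 2.208]
ft_force: [0.5, 0.0, 0.6]
opening: 0.849
grip_force: 0.0
```

step_arm --increments '[{"slide":[-0.028,-0.018,0.002],"roll":0.177},{"slide":[-0.056,-0.036,0.004],"roll":0.353},{"slide":[-0.083,-0.054,0.007],"roll":0.53},{"slide":[-0.111,-0.072,0.01],"roll":0.706},{"slide":[-0.139,-0.09,0.012],"roll":0.883}]'

```text
t: 8.43
eef_pos: [543.0, -331.2, 147.5]
tcp_rot: [-3.141, -0.001, 1.325]
ft_force: [0.0, 0.3, -0.7]
opening: 0.849
grip_force: 0.0
```

```bash
python3 - <<'E'
from h import *
s=state();print(s['t'],s['eef_pos'],s['tcp_rot'],s['joints'],s['ft_force'],s['opening'])
print(inc((543.2,-330,50),np.radians(76.4)))
E
```

```text
8.425 [ 542.95329093 -331.22253437  147.50343027] [-3.14063459e+00 -6.13345711e-04  1.32514301e+00] [-6.51649088e-01  5.75922448e-01  1.60071349e+00  2.25018517e-04
  9.66079143e-01 -4.06124100e-01] [ 0.04906135  0.32128233 -0.71926694] 0.8487079808128303
[ 0.0012 -0.0001  0.0975 -0.0083]
```

step_arm --increments '[{"slide":[0.001,0,0.03],"roll":-0.008},{"slide":[0.001,0,0.06],"roll":-0.008},{"slide":[0.001,0,0.085],"roll":-0.008},{"slide":[0.001,0,0.098],"roll":-0.008}]'

```text
t: 8.93
eef_pos: [542.8, -328.9, 48.6]
tcp_rot: [-3.139, -0.001, 1.339]
ft_force: [0.2, -0.3, 0.3]
opening: 0.848
grip_force: 0.0
```

step_arm --increments '[{"slide":[0,0,0],"roll":0},{"slide":[0,0,0],"roll":0},{"slide":[0,0,0],"roll":0},{"slide":[0,0,0],"roll":0},{"slide":[0,0,0],"roll":0}]' --fingers 0

```text
t: 9.55
eef_pos: [543.5, -329.6, 51.0]
tcp_rot: [3.141, 0.0, 1.339]
ft_force: [-0.6, 0.7, 2.2]
opening: 0.419
grip_force: 29.9
```

step_arm --increments '[{"slide":[0,0,-0.025],"roll":0},{"slide":[0,0,-0.06],"roll":0},{"slide":[0,0,-0.1],"roll":0},{"slide":[0,0,-0.12],"roll":0}]'

```text
t: 10.05
eef_pos: [543.5, -329.6, 172.5]
tcp_rot: [3.14, 0.001, 1.339]
ft_force: [0.2, -0.6, -2.9]
opening: 0.42
grip_force: 29.9
```

step_arm --increments '[{"slide":[0.03,-0.016,0],"roll":0},{"slide":[0.075,-0.041,0],"roll":0},{"slide":[0.12,-0.066,0],"roll":0},{"slide":[0.155,-0.086,0],"roll":0},{"slide":[0.172,-0.096,0],"roll":0}]'

```text
t: 10.68
eef_pos: [488.7, -138.3, 170.7]
tcp_rot: [-3.141, -0.0, 1.34]
ft_force: [-0.4, -0.1, -3.1]
opening: 0.422
grip_force: 29.9
```

step_arm --increments '[{"slide":[0,0,0.035],"roll":0},{"slide":[0,0,0.075],"roll":0},{"slide":[0,0,0.11],"roll":0},{"slide":[0,0,0.12],"roll":0},{"slide":[0,0,0.125],"roll":0}]'

```text
t: 11.3
eef_pos: [489.8, -140.4, 45.7]
tcp_rot: [3.141, -0.0, 1.339]
ft_force: [0.2, -0.3, -1.9]
opening: 0.415
grip_force: 29.9
```

step_arm --increments '[{"slide":[0,0,0],"roll":0},{"slide":[0,0,0],"roll":0}]'

```text
t: 11.55
eef_pos: [489.9, -140.2, 46.5]
tcp_rot: [3.14, 0.0, 1.339]
ft_force: [-0.3, 0.0, -2.7]
opening: 0.421
grip_force: 29.9
```

step_arm --increments '[{"slide":[0,0,0.001],"roll":0},{"slide":[0,0,0.0018],"roll":0},{"slide":[0,0,0.0018],"roll":0}]'

```text
t: 11.92
eef_pos: [489.8, -140.1, 44.9]
tcp_rot: [3.14, 0.0, 1.339]
ft_force: [-1.9, 1.1, 11.0]
opening: 0.418
grip_force: 30.0
```

step_arm --increments '[{"slide":[0,0,0],"roll":0},{"slide":[0,0,0],"roll":0},{"slide":[0,0,0],"roll":0},{"slide":[0,0,-0.03],"roll":0},{"slide":[0,0,-0.08],"roll":0}]' --fingers 0.85

```text
t: 12.55
eef_pos: [488.7, -139.8, 123.6]
tcp_rot: [-3.138, -0.001, 1.339]
ft_force: [0.2, -0.9, -0.8]
opening: 0.838
grip_force: 0.0
```

```bash
python3 - <<'E'
from h import *
s=state();print(s['t'],s['eef_pos'],s['tcp_rot'],s['joints'],s['ft_force'],s['opening'])
print(inc((490,-140.2,48),1.339+np.pi/2))
for c in("top","scene"):
    d=cam(c);W=cloud(d).reshape(-1,3);W=W[~np.isnan(W[:,2])]
    q=W[(W[:,2]>84)&(W[:,2]<98)&(abs(W[:,0]-490)<60)&(abs(W[:,1]+140)<55)]
    if len(q)>5: print(c,len(q),cv2.minAreaRect(q[:,:2].astype(np.float32)),np.median(q[:,2]))
save(d,"bench.png",None,1.2)
E
```

```text
12.55 [ 488.7438939  -139.77477963  123.58453166] [-3.13825019e+00 -7.04719837e-04  1.33866185e+00] [-4.08614208e-01  4.50572071e-01  1.93854918e+00  1.55921948e-04
  7.55885676e-01 -1.76594549e-01] [ 0.237554   -0.85489775 -0.77451401] 0.8378718244197808
[-1.0000e-04  1.3000e-03  7.5600e-02 -1.5711e+00]
scene 251 ((487.6889953613281, -140.231201171875), (60.40962219238281, 42.030216217041016), 74.11980438232422) 88.87293377475044
```

View pics/bench.png

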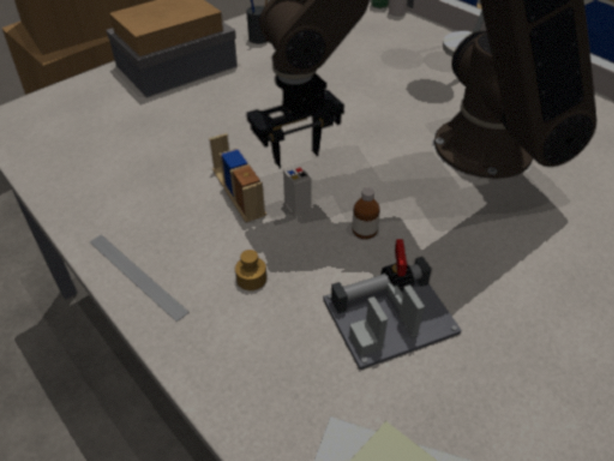

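Scene view: the block stands upright on the bench at (297,190), the jaws are open at (395,320), and the wing lies crosswise at (400,262). Next I regrip the block by its narrow sides.

step_arm --increments '[{"slide":[0,0,0],"roll":-0.174},{"slide":[0,0,0],"roll":-0.349},{"slide":[0,0,0],"roll":-0.523},{"slide":[0,0,0],"roll":-0.698},{"slide":[0,0,0],"roll":-0.873}]' --fingers 0.95

```text
t: 13.28
eef_pos: [489.2, -139.9, 123.2]
tcp_rot: [-3.141, -0.001, 2.218]
ft_force: [0.2, 0.4, -0.1]
opening: 0.951
grip_force: 0.0
```

step_arm --increments '[{"slide":[0,0,0],"roll":-0.174},{"slide":[0,0,0],"roll":-0.349},{"slide":[0,0,0],"roll":-0.523},{"slide":[0,0,0],"roll":-0.698},{"slide":[0,0,0],"roll":-0.698}]'

```text
t: 13.9
eef_pos: [489.2, -139.9, 123.2]
tcp_rot: [3.141, -0.001, 2.909]
ft_force: [0.1, -0.5, 0.8]
opening: 0.954
grip_force: 0.0
```

step_arm --increments '[{"slide":[0,0,0.03],"roll":0},{"slide":[0,0,0.06],"roll":0},{"slide":[0,0,0.076],"roll":0},{"slide":[0,0,0.076],"roll":0}]'

```text
t: 14.4
eef_pos: [488.8, -139.8, 46.7]
tcp_rot: [3.141, -0.002, 2.906]
ft_force: [0.6, -0.2, -0.7]
opening: 0.946
grip_force: 0.0
```

step_arm --increments '[{"slide":[0,0,0],"roll":0},{"slide":[0,0,0],"roll":0},{"slide":[0,0,0],"roll":0},{"slide":[0,0,0],"roll":0},{"slide":[0,0,0],"roll":0}]' --fingers 0

```text
t: 15.02
eef_pos: [489.7, -140.2, 48.2]
tcp_rot: [-3.141, 0.001, 2.91]
ft_force: [-0.9, -2.1, 5.7]
opening: 0.586
grip_force: 30.0
```

```bash
python3 - <<'E'
from h import *
s=state();print(s['t'],s['eef_pos'],s['tcp_rot'],s['joints'],s['ft_force'],s['opening'],s['grip_force'])
p=np.array(s['eef_pos']);y=s['tcp_rot'][2];u=p+[0,0,130]
h=clamp(5,40,u[2]); yT=np.pi+f
print(h,inc(h,yT,(u,y)))
E
```

```text
15.025 [ 489.65166601 -140.17324322   48.18586787] [-3.14147706e+00  8.09999301e-04  2.90967594e+00] [-4.08581843e-01  5.74828295e-01  1.99601889e+00  5.29305310e-05
  5.69927758e-01 -1.74750596e+00] [-0.90393643 -2.12004979  5.73112307] 0.5864260470971849 30.000627636909485
[598.10439307 230.71322992 178.18586787] [-0.0203  0.3859 -0.      0.1206]
```

step_arm --increments '[{"slide":[0,0,-0.025],"roll":0},{"slide":[0,0,-0.06],"roll":0},{"slide":[0,0,-0.1],"roll":0},{"slide":[0,0,-0.13],"roll":0},{"slide":[0,0,-0.13],"roll":0}]'

```text
t: 15.65
eef_pos: [489.9, -140.1, 179.1]
tcp_rot: [-3.141, 0.003, 2.91]
ft_force: [0.6, -0.9, -3.3]
opening: 0.588
grip_force: 30.0
```

step_arm --increments '[{"slide":[-0.002,0.03,0],"roll":0.01},{"slide":[-0.004,0.08,0],"roll":0.03},{"slide":[-0.006,0.13,0],"roll":0.05},{"slide":[-0.008,0.18,0],"roll":0.07},{"slide":[-0.011,0.23,0],"roll":0.08}]'

```text
t: 16.27
eef_pos: [552.5, 82.9, 175.8]
tcp_rot: [-3.141, -0.003, 2.829]
ft_force: [0.2, 0.1, -3.1]
opening: 0.584
grip_force: 30.0
```

```bash
python3 - <<'E'
from h import *
s=state();print(s['t'],s['eef_pos'],s['tcp_rot'],s['ft_force'],s['opening'],s['grip_force'])
print(inc(clamp(3,40,178),np.pi+f))
E
```

```text
16.275 [552.51212672  82.92428579 175.77031218] [-3.14076914e+00 -2.65300555e-03  2.82919333e+00] [ 0.21491338  0.06453611 -3.06104323] 0.5842969247251463 29.998699128627777
[ 0.004   0.1547 -0.0022  0.0402]
```

step_arm --increments '[{"slide":[0.001,0.045,0],"roll":0.01},{"slide":[0.002,0.09,0],"roll":0.02},{"slide":[0.003,0.13,0],"roll":0.03},{"slide":[0.004,0.153,0],"roll":0.04},{"slide":[0.004,0.153,0],"roll":0.04}]'

```text
t: 16.9
eef_pos: [595.4, 229.3, 175.3]
tcp_rot: [-3.14, -0.003, 2.792]
ft_force: [-0.2, -0.7, -2.4]
opening: 0.587
grip_force: 30.0
```

```bash
python3 - <<'E'
from h import *
s=state();print(s['t'],s['eef_pos'],s['tcp_rot'],s['ft_force'])
print(local(s['eef_pos']),inc(clamp(3,40,178),np.pi+f))
d=cam("scene"); e=cam("top")
im=np.hstack([cv2.resize(d["color"][170:330,240:400],(400,400)),cv2.resize(e["color"][120:280,80:240],(400,400))])
cv2.imwrite("pics/hover.png",im[...,::-1])
E
```

```text
16.9 [595.41733561 229.33485904 175.28573238] [-3.14001671e+00 -2.57963014e-03  2.79164487e+00] [-0.21141617 -0.66350567 -2.35054269]
[  2.9541643   37.77857244 175.28573238] [-0.0001  0.0022 -0.0027  0.0026]
```

View pics/hover.png

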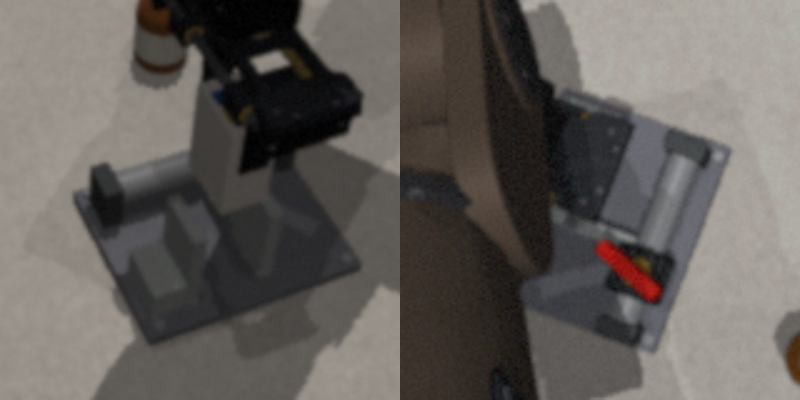

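The hover view shows the block in the gripper above the gap between the jaws (left half, 230,150), and the turned wing at (630,270) in the right half. Next I lower it.

step_arm --increments '[{"slide":[0,0.002,0.03],"roll":0},{"slide":[0,0.002,0.06],"roll":0},{"slide":[0,0.002,0.085],"roll":0},{"slide":[0,0.002,0.105],"roll":0},{"slide":[0,0.002,0.112],"roll":0}]'

```text
t: 17.62
eef_pos: [596.1, 228.8, 64.4]
tcp_rot: [-3.14, -0.002, 2.789]
ft_force: [-0.6, 0.1, -3.3]
opening: 0.589
grip_force: 30.0
```

step_arm --increments '[{"slide":[0,0,0],"roll":0},{"slide":[0,0,0],"roll":0}]'

```text
t: 17.88
eef_pos: [597.2, 229.9, 66.7]
tcp_rot: [3.141, 0.001, 2.79]
ft_force: [-0.0, -0.4, -2.9]
opening: 0.588
grip_force: 30.0
```

```bash
python3 - <<'E'
from h import *
s=state();print(s['t'],s['eef_pos'],s['tcp_rot'],s['ft_force'],local(s['eef_pos']))
E
```

```text
17.875 [597.15270772 229.89458559  66.66258427] [3.14084753e+00 9.64204235e-04 2.78957070e+00] [-0.00865409 -0.38553146 -2.9276397 ] [ 4.38952635 38.90309278 66.66258427]
```

step_arm --increments '[{"slide":[0,0.001,0.003],"roll":0},{"slide":[0,0.001,0.005],"roll":0},{"slide":[0,0.001,0.006],"roll":0},{"slide":[0,0.001,0.006],"roll":0}]'

```text
t: 18.38
eef_pos: [597.1, 231.1, 60.2]
tcp_rot: [3.141, 0.0, 2.79]
ft_force: [-2.6, -0.9, 2.5]
opening: 0.588
grip_force: 30.0
```

step_arm --increments '[{"slide":[0,0,0.001],"roll":0},{"slide":[0,0,0.001],"roll":0}]'

```text
t: 18.62
eef_pos: [597.1, 231.0, 60.2]
tcp_rot: [3.141, 0.001, 2.79]
ft_force: [-5.4, -1.1, 13.0]
opening: 0.588
grip_force: 30.0
```

step_arm --increments '[{"slide":[0,0,0],"roll":0},{"slide":[0,0,0],"roll":0},{"slide":[0,0,0],"roll":0},{"slide":[0,0,-0.03],"roll":0},{"slide":[0,0,-0.08],"roll":0}]' --fingers 0.85

```text
t: 19.25
eef_pos: [596.4, 230.7, 138.1]
tcp_rot: [-3.14, -0.003, 2.79]
ft_force: [0.7, 0.2, 0.1]
opening: 0.849
grip_force: 0.0
```

step_arm --increments '[{"slide":[0,0,-0.04],"roll":-0.17},{"slide":[0,0,-0.05],"roll":-0.34},{"slide":[0,0,-0.05],"roll":-0.51},{"slide":[0,0,-0.05],"roll":-0.68},{"slide":[0,0,-0.05],"roll":-0.85}]' --fingers 0.5

```text
t: 19.88
eef_pos: [597.1, 231.0, 188.7]
tcp_rot: [3.142, -0.0, -2.638]
ft_force: [0.1, -0.3, 0.0]
opening: 0.506
grip_force: 0.0
```

```bash
cat > look.py <<'E'
from h import *
np.set_printoptions(precision=3,suppress=True)
s=state();print(s['t'],s['eef_pos'],s['tcp_rot'],s['ft_force'],s['opening'])
for c in("top","scene"):
    d,L=tops(c); C=d["color"].reshape(-1,3).astype(int)
    W=cloud(d).reshape(-1,3);C=C[~np.isnan(W[:,2])]
    red=(C[:,0]>1.8*C[:,1]+20)&(C[:,0]>1.8*C[:,2]+20)
    q=L[red&(L[:,2]>106)&(L[:,2]<118)&(abs(L[:,1]+50)<45)&(abs(L[:,0]+40)<70)]
    if len(q)>9: print(c,"wing",len(q),cv2.minAreaRect(q[:,:2].astype(np.float32)))
    m=(L[:,2]>92)&(L[:,1]>5)&(L[:,1]<80)&(L[:,2]<107)
    for n,a,b in(("block+jaws",-70,60),("moving",-50,-14),("block",-10,23)):
        q=L[m&(L[:,0]>a)&(L[:,0]<b)]
        if len(q)>9: print(c,n,len(q),np.percentile(q,[2,50,98],axis=0).round(1).tolist())
    q=L[(L[:,2]>99.5)&(L[:,2]<107)&(L[:,1]>5)&(L[:,1]<80)&(abs(L[:,0])<40)]
    if len(q)>9: print(c,"blocktop",len(q),cv2.minAreaRect(q[:,:2].astype(np.float32)))
E
python3 look.py
```

```text
19.875 [597.12  230.97  188.714] [ 3.142 -0.    -2.638] [ 0.08  -0.294  0.008] 0.5058749714637768
top wing 204 ((-54.756256103515625, -50.972618103027344), (63.770294189453125, 13.1253662109375), 68.6706771850586)
top block+jaws 456 [[-37.1, 12.8, 94.6], [2.7, 26.4, 101.6], [40.0, 50.5, 105.3]]
top moving 80 [[-38.8, 14.0, 93.1], [-30.9, 24.6, 98.9], [-14.3, 40.2, 103.7]]
top block 280 [[-9.1, 12.8, 95.1], [5.3, 29.0, 102.5], [21.6, 51.9, 105.5]]
top blocktop 342 ((-1.5747947692871094, 31.37765121459961), (77.46044921875, 42.525733947753906), 9.012653350830078)
scene wing 127 ((-55.12833023071289, -49.108089447021484), (61.66199493408203, 11.53652572631836), 69.82311248779297)
scene block+jaws 820 [[-39.1, 15.4, 92.7], [3.8, 44.3, 99.6], [37.9, 70.1, 103.5]]
scene moving 186 [[-40.5, 15.8, 92.9], [-31.8, 42.4, 97.2], [-14.3, 69.4, 102.4]]
scene block 437 [[-9.4, 15.4, 92.9], [7.4, 46.3, 100.7], [22.0, 70.5, 103.7]]
scene blocktop 417 ((2.956162452697754, 42.96665573120117), (62.251399993896484, 64.71733093261719), 26.478328704833984)
```

```bash
python3 - <<'E'
from h import *
print(inc(clamp(-55,-50.7,140),-2.295))
E
```

```text
[ 0.1071 -0.0152  0.0487 -0.3464]
```

step_arm --increments '[{"slide":[0.025,-0.004,0],"roll":-0.1},{"slide":[0.055,-0.008,0.01],"roll":-0.2},{"slide":[0.085,-0.012,0.03],"roll":-0.3},{"slide":[0.107,-0.015,0.048],"roll":-0.346},{"slide":[0.107,-0.015,0.048],"roll":-0.346}]'

```text
t: 20.6
eef_pos: [509.3, 166.1, 140.2]
tcp_rot: [3.14, -0.002, -2.302]
ft_force: [0.7, 0.0, 0.4]
opening: 0.5
grip_force: 0.0
```

```bash
python3 - <<'E'
from h import *
s=state();print(s['eef_pos'],s['tcp_rot'],s['joints'],local(s['eef_pos']));print(inc(clamp(-55,-50.7,86),-2.295))
E
```

```text
[509.26699414 166.11292451 140.2219505 ] [ 3.14017052e+00 -1.74508234e-03 -2.30181215e+00] [ 1.91922742e-01  4.58667301e-01  1.85872209e+00  1.09932084e-04
  8.26452986e-01 -2.21872741e+00] [-56.06690995 -51.30232974 140.2219505 ]
[-0.001  -0.0008  0.0542 -0.0068]
```

step_arm --increments '[{"slide":[-0.001,0,0.025],"roll":0},{"slide":[-0.001,0,0.048],"roll":0},{"slide":[-0.001,0,0.055],"roll":0},{"slide":[-0.001,0,0.055],"roll":0}]'

```text
t: 21.1
eef_pos: [511.6, 167.7, 86.1]
tcp_rot: [-3.142, 0.0, -2.299]
ft_force: [0.3, -0.1, -0.1]
opening: 0.497
grip_force: 0.0
```

step_arm --increments '[{"slide":[0,0,0],"roll":0},{"slide":[0,0,0],"roll":0},{"slide":[0,0,0],"roll":0},{"slide":[0,0,0],"roll":0},{"slide":[0,0,0],"roll":0}]' --fingers 0

```text
t: 21.72
eef_pos: [511.1, 167.3, 86.0]
tcp_rot: [-3.141, 0.0, -2.298]
ft_force: [-0.0, -2.2, 2.4]
opening: 0.148
grip_force: 30.0
```

```bash
python3 - <<'E'
from h import *
s=state();p=s['eef_pos'];l=local(p);print(p,s['tcp_rot'],l,s['ft_force'],s['opening'])
print(inc(clamp(l[0]+8,l[1],l[2]),s['tcp_rot'][2]))
E
```

```text
[511.1377098  167.32172856  86.03155129] [-3.14133265e+00  3.33253901e-04 -2.29763625e+00] [-54.72865422 -49.52192083  86.03155129] [-0.03253024 -2.16227     2.40212598] 0.14776603972568597
[-0.0029 -0.0074 -0.      0.    ]
```

step_arm --increments '[{"slide":[-0.001,-0.002,0],"roll":0},{"slide":[-0.0015,-0.004,0],"roll":0},{"slide":[-0.0025,-0.006,0],"roll":0},{"slide":[-0.0032,-0.008,0],"roll":0},{"slide":[-0.0036,-0.0093,0],"roll":0}]'

```text
t: 22.35
eef_pos: [520.1, 164.0, 86.0]
tcp_rot: [3.141, -0.0, -2.298]
ft_force: [-2.3, 0.9, 4.5]
opening: 0.146
grip_force: 30.0
```

step_arm --increments '[{"slide":[-0.0003,-0.0007,0],"roll":0},{"slide":[-0.0006,-0.0014,0],"roll":0},{"slide":[-0.0008,-0.0021,0],"roll":0},{"slide":[-0.0011,-0.0028,0],"roll":0},{"slide":[-0.0011,-0.0028,0],"roll":0}]'

```text
t: 22.98
eef_pos: [522.6, 163.1, 86.0]
tcp_rot: [3.141, -0.0, -2.298]
ft_force: [-3.4, 0.7, 6.3]
opening: 0.148
grip_force: 30.0
```

```bash
python3 - <<'E'
from h import *
s=state();p=s['eef_pos'];l=local(p);print(p,s['tcp_rot'],l,s['ft_force'],np.dot(s['ft_force'][:2],ex))
E
python3 look.py
```

```text
[522.63179132 163.0836491   86.03953604] [ 3.14055035e+00 -4.95251730e-04 -2.29759998e+00] [-42.4781377  -49.53044318  86.03953604] [-3.35388966  0.69080131  6.28104136] -3.386134495575409
22.975 [522.632 163.084  86.04 ] [ 3.141 -0.    -2.298] [-3.354  0.691  6.281] 0.14763777197575004
top block+jaws 293 [[4.7, 16.4, 94.8], [28.6, 48.3, 100.5], [41.3, 67.6, 105.3]]
top block 117 [[2.5, 34.3, 99.9], [15.9, 56.0, 102.4], [22.8, 68.3, 105.9]]
top blocktop 166 ((27.100669860839844, 48.25344467163086), (29.162464141845703, 61.0005989074707), 30.145931243896484)
scene wing 104 ((-43.196292877197266, -42.47806167602539), (52.05693054199219, 12.681039810180664), 63.80875778198242)
scene block+jaws 781 [[-27.8, 16.0, 93.0], [6.2, 44.5, 99.8], [37.9, 70.4, 103.5]]
scene moving 140 [[-29.4, 17.3, 94.1], [-22.3, 43.4, 97.5], [-14.4, 69.4, 102.0]]
scene block 445 [[-9.3, 15.8, 93.5], [7.8, 45.8, 100.7], [22.5, 70.5, 103.7]]
scene blocktop 417 ((2.696666717529297, 42.72093200683594), (58.814998626708984, 51.37160110473633), 89.33726501464844)
```

step_arm --increments '[{"slide":[-0.0004,-0.0009,0],"roll":0},{"slide":[-0.0004,-0.0009,0],"roll":0},{"slide":[-0.0007,-0.0018,0],"roll":0},{"slide":[-0.0007,-0.0018,0],"roll":0},{"slide":[-0.0007,-0.0018,0],"roll":0}]'

```text
t: 23.7
eef_pos: [524.4, 162.4, 86.0]
tcp_rot: [3.141, -0.0, -2.298]
ft_force: [-3.7, 1.6, 5.6]
opening: 0.143
grip_force: 30.0
```

step_arm --increments '[{"slide":[-0.0002,-0.0005,0],"roll":0},{"slide":[-0.0002,-0.0005,0],"roll":0},{"slide":[-0.0004,-0.0009,0],"roll":0},{"slide":[-0.0004,-0.0009,0],"roll":0}]'

```text
t: 24.2
eef_pos: [525.3, 162.1, 86.0]
tcp_rot: [3.14, -0.001, -2.298]
ft_force: [-4.3, 0.8, 5.8]
opening: 0.146
grip_force: 30.0
```

```bash
cat > st.py <<'E'
from h import *
s=state();p=s['eef_pos'];l=local(p);print(s['t'],p,s['tcp_rot'],l,s['ft_force'],np.dot(s['ft_force'][:2],ex),s['joints'][5],s['moment'])
E
python3 st.py
```

```text
24.2 [525.2621198  162.12194633  86.03636531] [ 3.14037089e+00 -6.67142331e-04 -2.29760931e+00] [-39.67751854 -49.52474684  86.03636531] [-4.29577992  0.75421356  5.82012667] -4.291988062123534 -2.236478581932365 [ 0.35334195  0.85206934 -0.11842935]
```

step_arm --increments '[{"slide":[-0.0002,-0.0005,0],"roll":0},{"slide":[-0.0002,-0.0005,0],"roll":0},{"slide":[-0.0004,-0.0009,0],"roll":0},{"slide":[-0.0004,-0.0009,0],"roll":0}]'

```text
t: 24.7
eef_pos: [526.1, 161.8, 86.0]
tcp_rot: [3.14, -0.001, -2.298]
ft_force: [-3.2, 0.5, 5.7]
opening: 0.144
grip_force: 30.0
```

step_arm --increments '[{"slide":[-0.0002,-0.0005,0],"roll":0},{"slide":[-0.0002,-0.0005,0],"roll":0},{"slide":[-0.0002,-0.0005,0],"roll":0}]'

```text
t: 25.08
eef_pos: [526.3, 161.7, 86.0]
tcp_rot: [3.14, -0.001, -2.298]
ft_force: [-6.5, 2.2, 8.3]
opening: 0.144
grip_force: 30.0
```

```bash
python3 st.py; python3 look.py
```

```text
25.075 [526.31326852 161.73487967  86.00171252] [ 3.13976801e+00 -1.18139489e-03 -2.29756944e+00] [-38.55736938 -49.52504644  86.00171252] [-6.475763    2.22193871  8.27577204] -6.84468982903041 -2.2378072949671157 [ 0.50567147  1.21788641 -0.11956824]
25.075 [526.313 161.735  86.002] [ 3.14  -0.001 -2.298] [-6.476  2.222  8.276] 0.14375227418091333
top block+jaws 229 [[11.9, 18.3, 96.3], [30.9, 49.7, 100.5], [41.5, 68.1, 105.1]]
top block 50 [[9.7, 46.9, 100.2], [18.0, 61.0, 102.8], [22.5, 68.5, 105.3]]
top blocktop 139 ((32.76002502441406, 46.897735595703125), (24.296415328979492, 62.1431770324707), 28.518760681152344)
scene wing 104 ((-39.215545654296875, -41.20820236206055), (50.33824920654297, 15.004073143005371), 62.11722946166992)
scene block+jaws 777 [[-24.2, 15.6, 93.0], [9.3, 44.2, 99.7], [37.9, 70.4, 103.6]]
scene moving 106 [[-25.4, 17.1, 95.0], [-20.7, 42.1, 97.3], [-15.2, 66.1, 99.4]]
scene block 414 [[-9.1, 15.5, 93.8], [6.6, 46.5, 100.9], [22.2, 70.7, 103.9]]
scene blocktop 408 ((9.423877716064453, 41.90140151977539), (57.43179702758789, 52.433536529541016), 87.45443725585938)
```

step_arm --increments '[{"slide":[-0.0002,-0.0005,0],"roll":0},{"slide":[-0.0002,-0.0005,0],"roll":0},{"slide":[-0.0002,-0.0005,0],"roll":0}]'

```text
t: 25.55
eef_pos: [526.4, 161.7, 86.0]
tcp_rot: [3.139, -0.002, -2.298]
ft_force: [-8.9, 2.9, 9.1]
opening: 0.148
grip_force: 30.0
```

step_arm --increments '[{"slide":[-0.0002,-0.0005,0],"roll":0},{"slide":[-0.0002,-0.0005,0],"roll":0},{"slide":[-0.0002,-0.0005,0],"roll":0}]'

```text
t: 25.92
eef_pos: [526.4, 161.7, 86.0]
tcp_rot: [3.138, -0.002, -2.298]
ft_force: [-9.8, 4.2, 10.2]
opening: 0.149
grip_force: 30.0
```

step_arm --increments '[{"slide":[0,0,0],"roll":0.12},{"slide":[0,0,0],"roll":0.27},{"slide":[0,0,0],"roll":0.42},{"slide":[0,0,0],"roll":0.57},{"slide":[0,0,0],"roll":0.72}]'

```text
t: 26.55
eef_pos: [527.1, 160.5, 86.0]
tcp_rot: [-3.141, -0.003, -3.021]
ft_force: [-6.7, -6.3, 8.8]
opening: 0.144
grip_force: 30.0
```

step_arm --increments '[{"slide":[0,0,0],"roll":0.12},{"slide":[0,0,0],"roll":0.22},{"slide":[0,0,0],"roll":0.32},{"slide":[0,0,0],"roll":0.4},{"slide":[0,0,0],"roll":0.4}]'

```text
t: 27.18
eef_pos: [527.0, 159.8, 86.0]
tcp_rot: [-3.139, -0.003, 2.865]
ft_force: [-6.5, -10.9, 9.7]
opening: 0.147
grip_force: 30.0
```

```bash
python3 st.py
```

```text
27.175 [527.02302831 159.7793965   85.99233009] [-3.13878483e+00 -2.59122508e-03  2.86519624e+00] [-37.21603995 -51.11517498  85.99233009] [ -6.52313937 -10.861663     9.68534859] -2.3714081106233027 -1.117710821868623 [-2.22692159  1.22156725 -0.10050118]
```

step_arm --increments '[{"slide":[0,0,0],"roll":0.04},{"slide":[0,0,0],"roll":0.08},{"slide":[0,0,0],"roll":0.1},{"slide":[0,0,0],"roll":0.1}]'

```text
t: 27.68
eef_pos: [527.0, 159.7, 86.0]
tcp_rot: [-3.138, -0.002, 2.767]
ft_force: [-6.5, -12.1, 9.4]
opening: 0.145
grip_force: 30.2
```

```bash
python3 st.py
```

```text
27.675 [526.98890905 159.67566783  85.99658319] [-3.13810979e+00 -2.16691666e-03  2.76742042e+00] [-37.21224332 -51.22430492  85.99658319] [ -6.52263493 -12.10085831   9.42801961] -1.9430427947327855 -1.0193880404029436 [-2.22261189  1.3243446   0.50127227]
```

The moment about z rose to 0.5 N m, so the screw is at its tight stop. I'll release, lift and check.

step_arm --increments '[{"slide":[0,0,0],"roll":-0.03},{"slide":[0,0,0],"roll":-0.03}]'

```text
t: 27.92
eef_pos: [527.0, 159.6, 86.0]
tcp_rot: [-3.138, -0.002, 2.797]
ft_force: [-6.5, -11.7, 10.6]
opening: 0.142
grip_force: 30.0
```

step_arm --increments '[{"slide":[0,0,0],"roll":0},{"slide":[0,0,0],"roll":0},{"slide":[0,0,-0.02],"roll":0},{"slide":[0,0,-0.06],"roll":0},{"slide":[0,0,-0.11],"roll":0}]' --fingers 0.5

```text
t: 28.55
eef_pos: [528.1, 161.2, 196.3]
tcp_rot: [-3.141, -0.002, 2.796]
ft_force: [0.4, -0.2, -0.4]
opening: 0.498
grip_force: 0.0
```

step_arm --increments '[{"slide":[0.03,-0.03,-0.02],"roll":0},{"slide":[0.06,-0.07,-0.02],"roll":0},{"slide":[0.07,-0.12,-0.02],"roll":0},{"slide":[0.07,-0.15,-0.02],"roll":0},{"slide":[0.07,-0.15,-0.02],"roll":0}]'

```text
t: 29.18
eef_pos: [411.4, 42.7, 216.1]
tcp_rot: [3.141, 0.001, 2.794]
ft_force: [0.2, 0.1, -0.6]
opening: 0.504
grip_force: 0.0
```

```bash
python3 st.py; python3 look.py; python3 - <<'E'
from h import *
d=cam("scene"); e=cam("top")
im=np.hstack([cv2.resize(d["color"][170:330,240:400],(400,400)),cv2.resize(e["color"][120:280,80:240],(400,400))])
cv2.imwrite("pics/end.png",im[...,::-1])
E
```

```text
29.175 [411.3712751   42.68482105 216.09041077] [3.14123725e+00 6.11465423e-04 2.79351197e+00] [-105.32185739 -200.94195913  216.09041077] [ 0.16399913  0.05655878 -0.57407073] 0.13438239614236025 -1.279583096484224 [ 0.00289576 -0.00447536  0.00711397]
29.175 [411.371  42.685 216.09 ] [3.141 0.001 2.794] [ 0.164  0.057 -0.574] 0.5035132279396727
top wing 207 ((-38.73645782470703, -50.973899841308594), (61.22899627685547, 14.08881950378418), 0.5922905206680298)
top block+jaws 842 [[-22.5, 13.1, 95.2], [8.8, 39.3, 101.5], [40.3, 66.9, 105.2]]
top moving 115 [[-23.6, 14.7, 94.4], [-19.1, 37.8, 98.6], [-14.3, 62.5, 101.3]]
top block 444 [[-9.2, 12.8, 95.7], [6.6, 39.3, 102.6], [22.1, 67.4, 105.5]]
top blocktop 597 ((7.773445129394531, 41.06345748901367), (63.00824737548828, 57.37174606323242), 1.1440482139587402)
scene wing 147 ((-40.425071716308594, -48.59577941894531), (62.39352035522461, 15.1488676071167), 0.46821630001068115)
scene block+jaws 774 [[-24.3, 15.6, 93.2], [9.3, 44.3, 99.7], [38.1, 70.2, 103.7]]
scene moving 105 [[-25.8, 15.6, 93.2], [-20.8, 41.9, 96.9], [-15.7, 64.6, 99.4]]
scene block 409 [[-9.0, 15.4, 94.1], [6.9, 46.0, 101.0], [22.1, 70.5, 104.0]]
scene blocktop 419 ((8.953628540039062, 42.084808349609375), (57.01506805419922, 55.203369140625), 89.9764633178711)
```

View pics/end.png

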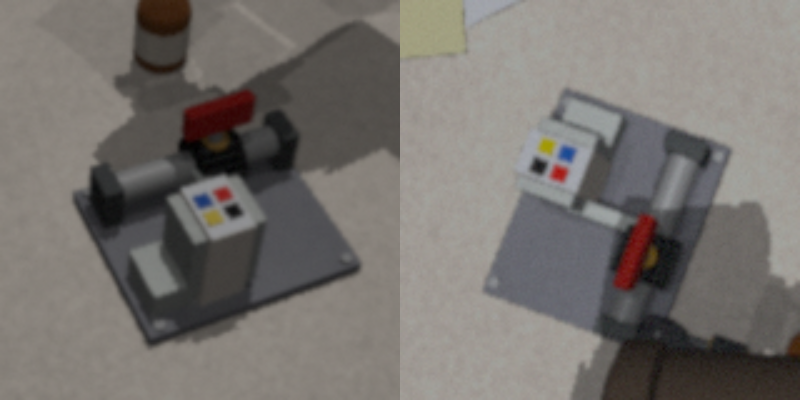

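The block stands between both jaws (left half, 215,235; right half, 560,160). The wing lies along the shaft at screw angle ≈0.01 rad and the gap is about 40 mm. The arm is clear, so I'll hand in.

```bash
python3 -c "
from cell import env
print(env.job_done())"
```

```text
the job is handed in; nothing more can be done
None
```

The job is handed in: the white block stands snug between both jaws at a gap of about 40 mm, the wing screw is tight (angle about 0.01 rad) and the arm is clear; no verdict was returned, and I did not re-measure the other items at the end.

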